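# Tare the dial scale under the empty coffee cup

### The job

The empty coffee cup stands on the small dial scale, ready for coffee to be weighed out for the press, so the needle shows the cup's weight. Zero the scale: push its dial round by the lugs on its rim with your fingertips until the arrowhead (the zero mark) lines up with the tip of the needle, no more than half the gap between two scale lines off. Push gently, do not pinch the dial, do not touch the needle, the cup or the platform it stands on, leave the other things where they are, and take your hand away.

Things in the scene. Friction and masses are not known exactly. Their poses are not given: they have to be found in the camera images.
- scale: Mechanical kitchen scale, grey plastic, 262 long (its x) x 142 wide (its y), fixed to the worktop. Origin on its underside below the dial's centre; +x points from the dial to the weighing platform (12 o'clock), z up. The base under the dial is 25 mm high, reaches 74 in front of the origin and 71 to each side. No other thing stands within 85 mm of the dial's axis on the robot's side.
- dial_centre (a point): Centre of the dial's face, 46 mm above the scale's origin. The dial lies face up and leans 10 degrees toward the robot (the face rises 0.176 mm per mm along the scale's +x). White disc in a black rim of 111 diameter that stands 2.5 above the face. The needle turns on a hub of 12 diameter at the centre, 2 to 5 above the face; nothing covers it.
- dial (a joint): Angle of the dial (rad), growing clockwise seen from above; at 0 the arrowhead points at 12 o'clock (to the platform), at pi at 6 o'clock. Turns either way by more than a full turn from its start, with light friction (about 0.07 N m, 1.2 N at a lug), and stays where it is left.
- lug (a point): Top of one of six equal black lugs on the dial's rim, the one 30 degrees clockwise of the arrowhead. The lugs stand at 30, 90, 150, 210, 270 and 330 degrees clockwise from the arrowhead and turn with the dial. Each spans 50 to 68 mm from the dial's axis, is 11 wide and rises 14 above the face.
- zero_mark (a point): Inner tip of the solid black arrowhead on the dial that marks zero, 40 mm from the dial's axis, 2 above the face; it points inward. Round the rest of the white face run 39 black lines, 9 degrees (10 g) apart, longer at every 50 and 100 g.
- pointer (a joint): Angle of the needle (rad), growing clockwise seen from above, 0 at 12 o'clock. It follows the weight on the platform: 9 degrees per 10 g, and is still while the platform is left alone. Between about 1.4 and 2.9 with the cup on.
- pointer_tip (a point): Tip of the slim black tapering needle, 40 mm from the dial's axis, 2 mm above the face. (The needle's other end, 21 long, carries a small disc.) The needle is light and must not be touched.
- platform: Round steel weighing platform of the scale, 108 in diameter, behind the dial: its centre is 122 mm along the scale's +x from the dial's axis. Origin at the centre of its top, about 50 to 53 mm above the worktop. Sinks a few mm on a spring under load.
- coffee_cup: The small green and orange coffee cup on the platform, 56 high, 58 in diameter, with a ring handle; loose, 0.1 to 0.18 kg. Origin on its underside, about 16 mm from the cup's axis toward the handle.
- coffee_press: Bystander: small coffee press in a black cage, 122 high, 60 in diameter, left of the platform; loose. Origin at its underside.
- matchbox: Bystander: matchbox 36 x 53 x 15 lying left of the dial; loose. Origin at the centre of its underside.
- wine_stopper: Bystander: bottle stopper 22 in diameter, 32 high, standing right of the dial; loose. Origin at its underside.
- cork: Bystander: cork 24 in diameter, 44 high, standing right of the dial; loose. Origin at its underside.

How it is judged:
By the outcome, as a careful person would: the job done as asked, in the order asked, and still so for the second after the job is handed in, with the robot touching nothing.
It also fails if it takes over 61 s, if anything falls off the work surface, if the arm or the gripper's body presses on something with over 40 N, if the wrist force passes 120 N, or if a joint passes its speed limit or range.

### The arm

A 6-joint arm with a two-finger parallel gripper is mounted at the origin on a cart in front of the work surface, level with it; the furniture and walls round the work are solid. World frame = base frame: x ahead of the robot, y to its left, z up, the work surface at z = 0. Lengths are in m, angles in degrees, forces in N, time in s.
With the tool pointing down it reaches from about 0.375 to 0.975 m from the base axis. Payload 3.8 kg.
Tool frame: the origin (TCP) lies midway between the tips of the shut fingers; the grasp point (between the pads) lies 19 mm behind it (r.hold_point_z is the distance from the TCP to the grasp point, in m); z points along the fingers, y is the line along which they close (so a half turn about z gives the same grasp; the last joint's range is limited). The gripper opens to 85 mm and grips with 20 to 120 N. Pads are 22 mm wide; open, the fingers measure 114 mm over their backs; the gripper's body (76 mm by 85 mm) begins 54 mm behind the grasp point. The pads swing forward as they close: fully open they stand 13 mm farther back than shut.
Start: joints at [63.719, 15.12, 91.902, -0, 72.978, -2.114], TCP at [0.276, 0.616, 0.231] pointing down, gripper open.
Joint ranges: [-150.88, 150.88], [-54.13, 125.18], [17.81, 147.31], [-75.09, 255.09], [0, 152.58], [-146.25, 146.25]. Speed limits (degrees/s): [147.25, 147.25, 180, 180, 180, 180].

### API

Orientations are given as a 3x3 rotation matrix whose columns are the frame's x, y, z axes.
In Python, from cell import r, jaws, telemetry, camera, camera_model, job gives the robot as it stands. Calls block until the motion is done:
- r.move_to(position, orientation): joint-space move of the TCP to a pose.
- r.move_l(position, rot=None, feed=0.15): straight line of the TCP; rot=None keeps the orientation; feed is the mean speed in m/s.
- r.goto_joints(angles): joint-space move.
- jaws.move_gripper(opening): opening from 0.0 (shut) to 1.0 (fully open); the grip force is fixed at half the most; returns when the fingers have stopped.
- r.sleep(seconds).
- r.ik(position, orientation): joint angles nearest the present ones, or None.
- telemetry.get_state(): the state.
- camera(name): name is "scene" or "side" or "wrist"; returns (picture, depth): 400x640x3 uint8, red, green, blue; 400x640 float32, m along the optical axis (not along the pixel's ray), 0 where there is no reading.
- camera_model(name): a dict with "fx", "fy", "cx", "cy" (pixels), "cam_to_world" (4x4, takes a point from camera to world coordinates); the wrist camera has in their place "T_tool_cam" (4x4, takes a point from camera to tool coordinates, whose origin is the TCP and whose axes are the flange's). Camera axes: x right, y up, looking along -z (the intrinsics and any distortion apply to the point x, -y, -z); pixel columns grow to the right and rows downward; lengths in m; the calibration is good to about 2 mm. A picture is of the moment at which its call begins: read the wrist's pose just before it. camera_model takes no time and is no camera call.
A pose or a line that the arm cannot do raises r.Unreachable and nothing moves.
- job.finish_job(): hands the job in; it is judged then, once.
The state is a dict: "t": time; "joint_pos": joint angles; "qvel": joint speeds; "joint_torque": joint torques, N m; "position": TCP position; "tool_rot": TCP orientation; "ft_force": force on the tool from outside, world axes, zero at the start; "torque": the same for the moment, N m; "grip_width": opening from 0.0 (shut) to 1.0 (fully open); "grip_force": force on a finger pad.
Only numpy, scipy, OpenCV 4.12 (cv2) and the standard library are available. Lean on these libraries where they do the work, as an engineer would, in place of code of your own. Each camera call takes 0.05 s, during which the arm holds its last target. There are 200 camera calls.

## Working session

There is one attempt and no reset: what is moved stays moved. The work goes in short steps, each a Python script; the robot and the scene stay as the last script left them, time stands still between calls to the robot, and variables do not carry over. Pictures are saved under pics/ and viewed, at most 10 in all, crops included, and the job is handed in when it is done.

```bash
ls; mkdir -p pics
python3 - <<'E'
from cell import *
import cv2,numpy as np
s=telemetry.get_state();print(s['t'],s['position'],s['ft_force'])
for n in("scene","side"):
    p,d=camera(n);np.savez(f'pics/{n}0.npz',p=p,d=d);cv2.imwrite(f'pics/{n}0.png',p[:,:,::-1])
    m=camera_model(n);print(n,m)
print(camera_model("wrist"))
E
```

```text
pics
0.0 [0.27601344 0.6151592  0.22992713] [0.16142964 0.27086253 0.17097342]
scene {'fx': 512.4317100874476, 'fy': 512.4317100874476, 'cx': 313.78229263895275, 'cy': 196.86587921073846, 'cam_to_world': array([[ 0.87318703,  0.37745492, -0.30833779,  0.28390647],
       [-0.48726665,  0.69003136, -0.53518963, -0.35215647],
       [ 0.01075279,  0.61756337,  0.78644762,  0.77818595],
       [ 0.        ,  0.        ,  0.        ,  1.        ]])}
side {'fx': 394.8781978150239, 'fy': 394.8781978150239, 'cx': 324.51561647314105, 'cy': 200.52567219318513, 'cam_to_world': array([[ 0.91832882,  0.29343968, -0.26564135,  0.3307825 ],
       [-0.39560101,  0.70266619, -0.59140517, -0.35629733],
       [ 0.01311545,  0.6481924 ,  0.76136365,  0.74675836],
       [ 0.        ,  0.        ,  0.        ,  1.        ]])}
{'fx': 284.52377029954755, 'fy': 284.52377029954755, 'cx': 314.5770297386179, 'cy': 200.23202955854126, 'T_tool_cam': array([[-1.21052054e-04,  9.59546073e-01,  2.81551627e-01,
         7.13105890e-02],
       [ 9.99999755e-01, -7.81326358e-05,  6.96227154e-04,
         1.22986968e-03],
       [ 6.90060402e-04,  2.81551643e-01, -9.59545828e-01,
        -1.42714238e-01],
       [ 0.00000000e+00,  0.00000000e+00,  0.00000000e+00,
         1.00000000e+00]])}
```

View pics/scene0.png

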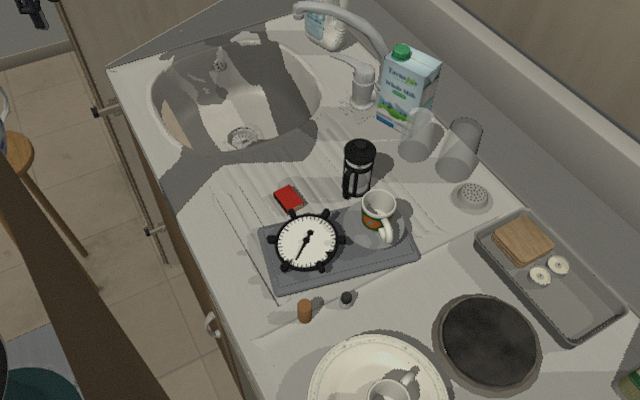

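View pics/side0.png

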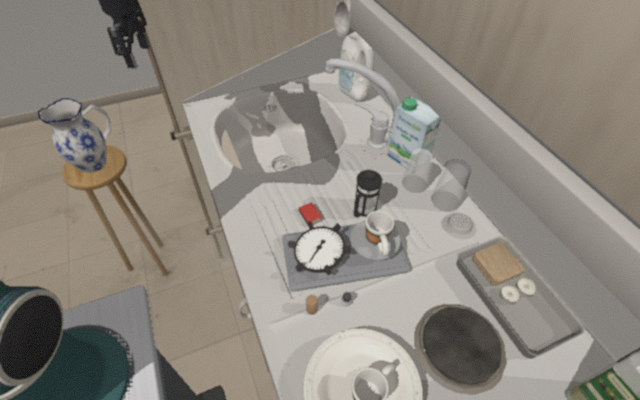

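The scene view shows the dial centred near (307,242), the cup at (378,212), the matchbox at (289,197), the cork at (305,310) and the stopper at (347,298). The needle points down-left, towards (297,257). The side view agrees, with the dial at (319,249).

```bash
cat > h.py <<'E'
import numpy as np,cv2
def rays(m,uv,T=None):
    T=m['cam_to_world'] if T is None else T
    uv=np.atleast_2d(uv).astype(float)
    d=np.c_[(uv[:,0]-m['cx'])/m['fx'],-(uv[:,1]-m['cy'])/m['fy'],-np.ones(len(uv))]
    return T[:3,3],d@T[:3,:3].T
def onplane(m,uv,p,n,T=None):
    o,d=rays(m,uv,T); return o+d*((np.dot(p-o,n))/(d@n))[:,None]
def proj(m,P,T=None):
    T=m['cam_to_world'] if T is None else T
    c=(np.atleast_2d(P)-T[:3,3])@T[:3,:3]
    return np.c_[m['cx']+m['fx']*c[:,0]/-c[:,2],m['cy']-m['fy']*c[:,1]/-c[:,2]]
def normal(yaw): # face normal
    t=np.radians(10); return np.array([-np.sin(t)*np.cos(yaw),-np.sin(t)*np.sin(yaw),np.cos(t)])
def face(img,m,seed,rad,T=None):
    g=cv2.cvtColor(img,cv2.COLOR_RGB2GRAY); mask=np.zeros_like(g);cv2.circle(mask,seed,rad,255,-1)
    b=((g>150)&(mask>0)).astype(np.uint8)
    b=cv2.morphologyEx(b,cv2.MORPH_OPEN,np.ones((2,2)))
    n,l,st,ce=cv2.connectedComponentsWithStats(b); i=1+np.argmax(st[1:,4])
    c=max(cv2.findContours((l==i).astype(np.uint8),cv2.RETR_EXTERNAL,cv2.CHAIN_APPROX_NONE)[0],key=cv2.contourArea)
    return cv2.convexHull(c)[:,0,:]
E
python3 - <<'E'
from cell import camera_model
from h import *
f={n:np.load(f'pics/{n}0.npz') for n in('scene','side')}
M={n:camera_model(n) for n in f}
m=M['scene'];Z=np.array([0,0,1.])
a=onplane(m,[[272,293],[419,258]],np.array([0,0,.012]),Z);v=a[1]-a[0];yaw=np.arctan2(v[1],v[0])
print('edge',a,np.linalg.norm(v),np.degrees(yaw))
n=normal(yaw)
for k,seed,rad in(('scene',(307,242),33),('side',(319,249),27)):
    hu=face(f[k]['p'],M[k],seed,rad); P=onplane(M[k],hu+0.0,np.array([0,0,.046]),Z)
    c=P.mean(0)
    for _ in range(5):
        P=onplane(M[k],hu,np.array([c[0],c[1],.046]),n)
        A=np.c_[2*P[:,:2],np.ones(len(P))]
        e=cv2.fitEllipse(P[:,:2].astype(np.float32)*1000); c=np.array(e[0])/1000
    d=f[k]['d'][seed[1]-8:seed[1]+8,seed[0]-8:seed[0]+8]
    print(k,c,e[1],len(hu),'pix',cv2.fitEllipse(hu.astype(np.float32)))
    o,r=rays(M[k],[seed]);print(' depth z',(o+r*np.median(d))[0])
p=f['scene']['p'][150:330,220:440,::-1]
cv2.imwrite('pics/crop1.png',cv2.resize(p,None,fx=3.3,fy=3.3,interpolation=cv2.INTER_CUBIC))
E
```

```text
edge [[ 0.42500609  0.02574204  0.012     ]
 [ 0.6791812  -0.03706349  0.012     ]] 0.26181964076286285 -13.87951112661518
scene [0.51327649 0.06749689] (96.0367202758789, 96.85784149169922) 26 pix ((306.8748779296875, 242.3587646484375), (48.47320556640625, 57.538169860839844), 71.96904754638672)
 depth z [0.51304592 0.06594516 0.04696432]
side [0.5130929  0.06939326] (97.1783218383789, 99.14846801757812) 22 pix ((319.86492919921875, 249.3851776123047), (39.618858337402344, 46.821651458740234), 72.17510986328125)
 depth z [0.51126879 0.068854   0.04650195]
```

View pics/crop1.png

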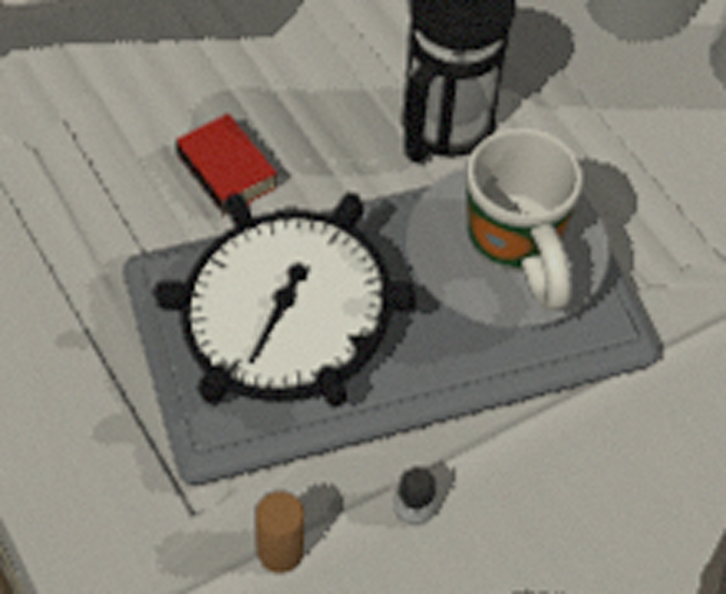

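The crop confirms the arrowhead at about (357,343), the needle tip at about (250,362) and the needle's disc at (297,272). The base edge measures 262 mm, as it should. The face sits at z≈0.0465 and its centre is (0.513,0.0685). Next I'll move to a wrist view for precise angles.

```bash
cat >> h.py <<'E'
YAW=np.radians(-13.88); C=np.array([.5132,.0685,.046]); N=normal(YAW)
EY=np.cross(N,[np.cos(YAW),np.sin(YAW),0]); EY/=np.linalg.norm(EY); EX=np.cross(EY,N)
def pt(r,th,h): # dial coords: clockwise angle deg
    t=np.radians(th)[...,None]; r=np.asarray(r)[...,None]
    return C+r*(np.cos(t)*EX-np.sin(t)*EY)+h*N
def rot(th,s=1): # tool along -N, x axis radial (s=1 outward) at th
    x=s*(pt(1.,np.float64(th),0)-C); z=-N; return np.c_[x,np.cross(z,x),z]
def polar(img,m,T=None):
    r=np.arange(20,72,.25)/1000; th=np.arange(0,360,.5)
    R,TH=np.meshgrid(r,th,indexing='ij')
    uv=proj(m,pt(R,TH,.002).reshape(-1,3),T).reshape(R.shape+(2,)).astype(np.float32)
    g=cv2.cvtColor(img,cv2.COLOR_RGB2GRAY)
    return r,th,cv2.remap(g,uv[...,0],uv[...,1],cv2.INTER_LINEAR).astype(float)
def circ(th,w): return np.degrees(np.angle(np.sum(w*np.exp(1j*np.radians(th)))))%360
def angles(img,m,T=None):
    r,th,P=polar(img,m,T)
    def peak(a,b,half):
        row=P[(r>=a)&(r<=b)].mean(0); w=np.clip(np.median(row)-row,0,None)
        sm=cv2.GaussianBlur(np.tile(w,3)[None],(0,0),4)[0][720:1440]
        t0=th[sm.argmax()]; near=abs((th-t0+180)%360-180)<half
        return circ(th[near],w[near]),sm.max()
    # needle (r 26..36), arrowhead (r 41.5..44)
    return peak(.026,.036,12),peak(.0415,.0445,9)
def wristT(s,m):
    W=np.eye(4);W[:3,:3]=s['tool_rot'];W[:3,3]=s['position'];return W@m['T_tool_cam']
E
python3 - <<'E'
from cell import *
from h import *
f=np.load('pics/scene0.npz');m=camera_model('scene');print('scene',angles(f['p'],m))
f2=np.load('pics/side0.npz');print('side',angles(f2['p'],camera_model('side')))
v,u=np.mgrid[0:400:2,0:640:2];o,d=rays(m,np.c_[u.ravel(),v.ravel()]);W=o+d*f['d'][::2,::2].reshape(-1,1)
rr=np.hypot(W[:,0],W[:,1]);aa=np.degrees(np.arctan2(W[:,1],W[:,0]));k=(rr<.8)&(rr>.3)&(aa>0)&(aa<66)&(W[:,2]>.1)
print('tall',[(a,W[k&(aa>=a)&(aa<a+8)].max(0).round(2)) for a in range(0,66,8) if (k&(aa>=a)&(aa<a+8)).any()])
print(telemetry.get_state()['tool_rot'].round(2))
for s in(1,-1):
  for th in(0,90,180,270):
    print(s,th,np.round(q,0) if (q:=r.ik(pt(.067,np.float64(th),.005),rot(th,s))) is not None else None, 'view',np.round(q,0) if (q:=r.ik(C+.1*N,rot(th,s))) is not None else None)
E
```

```text
scene ((np.float64(132.98754905735277), np.float64(129.07270005399653)), (np.float64(51.37043513023939), np.float64(116.2434952506107)))
side ((np.float64(138.09746471045153), np.float64(68.92428074823376)), (np.float64(50.89246038974882), np.float64(115.67714383543257)))
tall [(0, array([0.66, 0.07, 0.5 ])), (8, array([0.7 , 0.19, 0.12])), (64, array([0.3 , 0.65, 0.31]))]
[[-0.91  0.41 -0.  ]
 [ 0.41  0.91 -0.  ]
 [ 0.   -0.   -1.  ]]
1 0 [  5.   9. 120.  -5.  42. 112.] view [  8.  -6. 124.  -5.  52. 115.]
1 90 None view None
1 180 [ 11.  -2. 134.  -7.  39. -61.] view [  8.  -6. 124.  -5.  52. -65.]
1 270 [ 15.   7. 123.  -7.  41.  34.] view [  8.  -6. 124.  -5.  52.  25.]
-1 0 [  5.   9. 120.  -5.  42. -68.] view [  8.  -6. 124.  -5.  52. -65.]
-1 90 [ -1.   1. 130.  -4.  40.  16.] view [  8.  -6. 124.  -5.  52.  25.]
-1 180 [ 11.  -2. 134.  -7.  39. 119.] view [  8.  -6. 124.  -5.  52. 115.]
-1 270 None view None
```

Run:
```python
from cell import *
from h import *
f=np.load('pics/scene0.npz');m=camera_model('scene')
v,u=np.mgrid[0:400,0:640];o,d=rays(m,np.c_[u.ravel(),v.ravel()]);W=o+d*f['d'].reshape(-1,1)
k=(abs(W[:,1])<.2)&(W[:,0]>.2)&(W[:,0]<.72)&(W[:,2]>.14)
print('pts',k.sum(),[(u.ravel()[i],v.ravel()[i],W[i].round(2)) for i in np.where(k)[0][:3]],W[k].min(0) if k.any() else 0)
jaws.move_gripper(0.0)
r.move_to(C+.2*N,rot(180)); r.move_l(C+.1*N)
s=telemetry.get_state();p,_=camera('wrist');m=camera_model('wrist')
print(s['t'],s['position'],s['ft_force'],angles(p,m,wristT(s,m)))
T=wristT(s,m)
g=p.copy()
for t in range(0,360,5): cv2.circle(g,tuple(np.int32(proj(m,pt(.0555,np.float64(t),.0025),T)[0])),1,(255,0,0),-1)
cv2.circle(g,tuple(np.int32(proj(m,C+.005*N,T)[0])),2,(255,0,0),-1)
cv2.imwrite('pics/w1.png',g[:,:,::-1])
```

```text
pts 21845 [(np.int64(375), np.int64(0), array([0.59, 0.06, 0.47])), (np.int64(376), np.int64(0), array([0.59, 0.06, 0.47])), (np.int64(377), np.int64(0), array([0.59, 0.06, 0.48]))] [ 0.59213387 -0.1999995   0.4707979 ]
3.75 [0.49693658 0.07294058 0.14515543] [ 0.32252285 -0.36765176  0.72756782] ((np.float64(133.10463516934493), np.float64(110.66610240756125)), (np.float64(358.0096169465041), np.float64(206.26948200540903)))
```

View pics/w1.png

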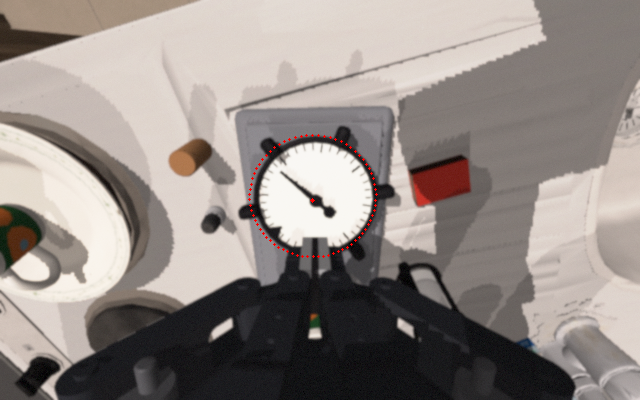

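The wrist view has the hub at (313,200), the rim overlay fits, and the target lug is at (268,148). The needle reads 133.1° and the arrowhead about 51.4° at (272,232), so the dial needs about +82° clockwise. I'll push the 141° lug.

```bash
python3 - <<'E'
s=open('h.py').read()
s=s.replace("def angles(img,m,T=None):","def angles(img,m,T=None,exp=None):").replace("def peak(a,b,half):","def peak(a,b,half,exp=None):")
s=s.replace("        t0=th[sm","        if exp is not None: sm=sm*(abs((th-exp+180)%360-180)<25)\n        t0=th[sm").replace("peak(.026,.036,12),","peak(.026,.036,12,133),").replace(".0445,9)",".0445,9,exp)")
open('h.py','w').write(s)
E
cat > push.py <<'E'
from cell import *
from h import *
R,H=.067,.006
def F(th,h=H): return pt(R,np.float64(th),h),rot(th)
def ftan(th,b): # force component along clockwise tangent, against bias
    s=telemetry.get_state(); t=np.radians(th); tv=-np.sin(t)*EX-np.cos(t)*EY
    d=s['ft_force']-b; return float(d@tv),float(np.linalg.norm(d))
def look(th,exp,name=None):
    P=C+.1*N; r.move_l(P,rot(th),.2); r.sleep(.2)
    s=telemetry.get_state();p,_=camera('wrist');m=camera_model('wrist');T=wristT(s,m)
    print('t',round(s['t'],2),angles(p,m,T,exp))
    m2=camera_model('scene');p2,_=camera('scene');print('scene',angles(p2,m2,None,exp))
    if name: cv2.imwrite(name,np.vstack([p[90:290,150:480],p2[170:310,225:390].repeat(2,0).repeat(2,1)])[:,:,::-1])if 0 else cv2.imwrite(name,p[:,:,::-1])
E
python3 - <<'E'
from push import *
print([r.ik(*F(t)) is not None for t in range(112,215,12)])
th=116
r.move_l(*F(th,.06),.15); r.move_l(F(th)[0],None,.06); r.sleep(.2)
b=telemetry.get_state()['ft_force']; print('bias',b); con=None;log=[]
while th<192:
    th+=2.5 if con is None else 4
    r.move_l(*F(th),.05); f=ftan(th,b); log.append((th,round(f[0],1),round(f[1],1)))
    if con is None and abs(f[0])>.6: con=th
    if f[1]>12: print('force!');break
    if con and th>=con+74: break
print(con,log,telemetry.get_state()['t'])
r.move_l(*F(th-5),.05); r.move_l(F(th-5,.06)[0],None,.15)
look(th-5,125,'pics/w2.png')
E
```

```text
[True, True, True, True, True, True, True, True, True]
bias [ 0.41062764 -0.14706333 -0.04319232]
121.0 [(118.5, 0.2, 1.1), (121.0, 1.1, 1.2), (125.0, 0.3, 0.5), (129.0, -0.2, 0.5), (133.0, -0.2, 1.0), (137.0, 0.3, 1.4), (141.0, -0.1, 1.3), (145.0, -0.1, 0.6), (149.0, -0.0, 1.4), (153.0, -0.1, 1.5), (157.0, 0.2, 1.0), (161.0, -0.6, 2.2), (165.0, -0.8, 2.1), (169.0, -0.5, 1.7), (173.0, -1.6, 2.4), (177.0, -0.8, 0.8), (181.0, -0.8, 1.3), (185.0, 0.3, 0.6), (189.0, -0.7, 1.8), (193.0, -0.3, 1.1)] 11.3167
t 12.83 ((np.float64(133.11366183070427), np.float64(109.61066773795861)), (np.float64(119.88931001529026), np.float64(183.81811128945122)))
scene ((np.float64(133.08131021616916), np.float64(139.5262339325745)), (np.float64(118.6671197368614), np.float64(118.74165619588267)))
```

View pics/w2.png

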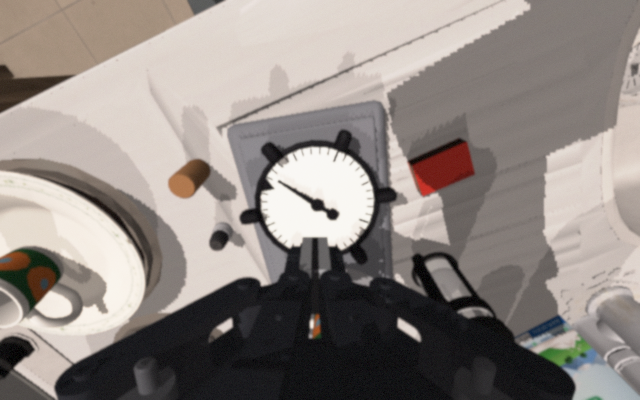

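The arrowhead is at about 119.5°, at (265,182), and the needle is unchanged at 133.1°. It needs about 13.5° more, so the fingertip should go to about 206.4°.

Run:
```python
from push import *
r.move_l(*F(186,.06),.15); r.move_l(F(186)[0],None,.06); r.sleep(.2)
b=telemetry.get_state()['ft_force']
for th in(190,194,198,202,206.4): r.move_l(*F(th),.05); print(th,ftan(th,b))
r.move_l(*F(200),.05); r.move_l(F(200,.06)[0],None,.15)
look(200,133,'pics/w3.png')
m=camera_model('wrist');s=telemetry.get_state();p,_=camera('wrist')
uv=proj(m,C,wristT(s,m))[0].astype(int)
c=p[uv[1]-75:uv[1]+75,uv[0]-75:uv[0]+75,::-1];cv2.imwrite('pics/w3c.png',cv2.resize(c,None,fx=4,fy=4,interpolation=cv2.INTER_CUBIC))
```

```text
190 (-1.2661864930108317, 1.4576887878032303)
194 (-0.5728519664054825, 0.5920457602061143)
198 (-1.4010585121193384, 1.4136698738397737)
202 (-1.461316454156973, 2.0288362169548733)
206.4 (-1.9086394311176236, 1.947158176031777)
t 17.65 ((np.float64(132.90983584171906), np.float64(112.99893912212607)), (np.float64(134.18383829413003), np.float64(178.53573315535738)))
scene ((np.float64(133.07489104014084), np.float64(139.65624001535357)), (np.float64(132.50229688610938), np.float64(120.40928693337261)))
```

View pics/w3c.png

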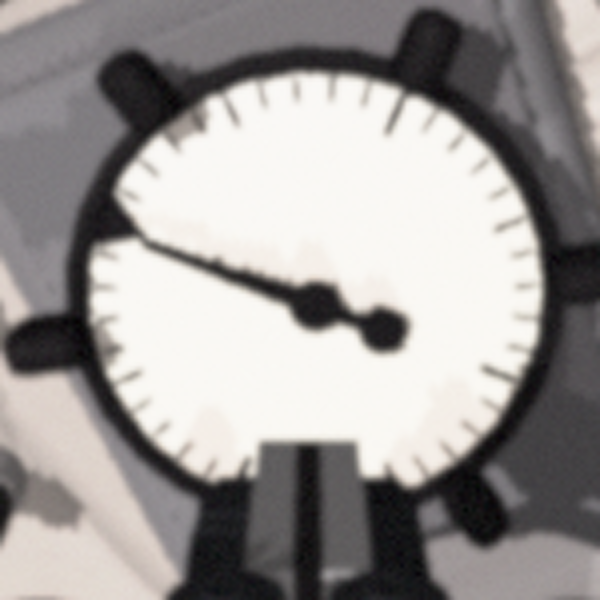

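The arrowhead's tip at (140,238) meets the needle's tip at (145,242). The wrist view puts the difference at +1.3° and the scene view at −0.6°, well inside ±4.5°. I'll retreat and hand in.

Run:
```python
from push import *
r.move_l(C+.2*N,None,.15); r.sleep(.5)
p,_=camera('scene');print(angles(p,camera_model('scene'),None,133),telemetry.get_state()['t'])
print(job.finish_job())
```

```text
((np.float64(133.07370577992745), np.float64(138.64097255406392)), (np.float64(132.5062987216587), np.float64(121.72868831119176))) 19.1667
the job is handed in; nothing more can be done
None
```

The scale is zeroed: the arrowhead is within about 1° of the needle tip (4.5° allowed), the hand is clear of everything, and the job was handed in at about 19 s.

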